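# Latch the stylus jig's sprung slide at mid travel

### The arm

A 6-joint arm with a two-finger parallel gripper is mounted at the origin on the work surface. World frame = base frame: x ahead of the robot, y to its left, z up, the work surface at z = 0. Lengths are in mm, angles in rad, forces in N, time in s.
With the tool pointing down it reaches from about 275 to 750 mm from the base axis. Payload 10.2 kg.
Tool frame: the origin (TCP) lies at the very end of the fingers, on their centre line; the grasp point (between the pads) lies ctrl.grip_depth behind it (ctrl.grip_depth is the distance from the TCP to the grasp point, in mm); z points along the fingers, y is the direction in which the jaws open and shut (so a half turn about z gives the same grasp; the last joint's range is limited). The gripper opens to 85 mm and grips with 20 to 120 N. Pads are 22 mm wide; open, the fingers measure 114 mm over their backs; the gripper's body (76 mm by 85 mm) begins 54 mm behind the grasp point. The pads swing forward as they close: fully open they stand 13 mm farther back than shut.
Start: joints at [-0.223, 0.313, 1.498, -0, 1.331, -0.223], TCP at [525.006, -0.013, 231.294] pointing down, gripper open.
Joint ranges: [-2.94, 2.94], [-0.97, 2.17], [0.19, 2.56], [-1.23, 4.37], [0.02, 3.11], [-2.88, 2.88]. Speed limits (rad/s): [2.39, 2.39, 3.01, 3.14, 3.14, 3.14].

### API

Orientations are given as a unit quaternion [w, x, y, z].
In Python, from rig import telemetry, eyes, ctrl, nets gives the robot as it stands. The module is installed in compiled form; this text tells all that it offers.
- The arm moves only by the tool drive_tool, never from a script. Its argument "series" is text: rows parted by semicolons, each of 7 numbers parted by spaces: the shift along the tool's x, y, z normalised to -1 to 1, where 1 is 0.12 m, then the turn, a rotation vector about the tool's x, y, z normalised to -1 to 1, where 1 is 0.5 rad, then the opening, from 0 (shut) to 1 (fully open). In form: tx ty tz wx wy wz hand; .... A call has 1 to 20 rows; each row is the pose to reach, as a shift and turn from the pose measured when the call began, along the tool's axes at that moment; what a row does not reach only later rows make up. A row lasts 1/10 s, in which the tool goes at most 50 mm and 8.59 degrees, less where a joint would pass 70% of its speed; a pose out of reach is approached as far as the arm can. A call with a number of a shift or a turn outside -1 to 1 is refused whole. A call with a gripper value outside its range is refused whole. The fingers move at their own pace and stop on an object; "newtons" is the grip in N (left out, the last holds). Time passes only in rows, so rows that repeat a pose let the fingers close. It gives the time, the measured TCP pose, the force and the opening at its end, in the units of the state.
- telemetry.sense(): the state, without advancing time (a new reading comes with each control period).
- eyes.capture(name): name is "scene" or "side" or "wrist"; returns a dict with "frame" (480x640x3 uint8, red, green, blue), "fx", "fy", "cx", "cy" (pixels), "D" ([k1, k2, p1, p2, k3] as OpenCV has them; the pictures are not rectified), "view" (4x4, takes a point from world to camera coordinates). Camera axes: x right, y up, looking along -z (the intrinsics and any distortion apply to the point x, -y, -z); pixel columns grow to the right and rows downward; lengths in mm; the calibration is good to about 2 mm. A picture is of the moment at which its call begins. There is no depth.
- ctrl.finish_job(): hands the job in, once; it reports no verdict.
Trained networks look in a picture, given as the dict that the camera call returned (one of the last four; its "shot" number tells which), for a name from the list of things; names that differ only in an ending like _2 or _b are one class to them, and where a whole thing is asked for, a point or a joint stands for the part that bears it (a point fixed in the world has none). Each returns a list of dicts, best first, with "confidence" (0 to 1); they miss things now and then, are a little off and sometimes report something else, mostly with a low value. They report only what shows in the picture. A call takes as long as a camera call. They do not tell look-alikes from the thing itself.
- nets.spot_in(name, picture): "rect" ([left, top, right, bottom] in pixels, round what is visible of it).
The state is a dict: "time_s": time; "joints": joint angles; "dq": joint speeds; "tau": joint torques, N m; "eef_pos": TCP position; "ee_rot": TCP orientation; "force": force on the tool from outside, world axes, zero at the start; "wrist_torque": the same for the moment, N m; "grip_width": opening from 0.0 (shut) to 1.0 (fully open).
Only numpy, scipy, OpenCV 4.12 (cv2) and the standard library are available. Lean on these libraries where they do the work, as an engineer would, in place of code of your own. Each camera call takes 0.05 s, during which the arm holds its last target. There are 200 camera calls.

### The job

Set the stylus jig with the red knob to its loading position: with the fingertips push its sprung slide away past the point where the stop pin drops, then let go so that it springs back and latches on the pin at mid travel. Only push: do not take the knob between the fingers, do not shove the jig out of its place or lift it, and leave the white-knobbed jig and everything else on the shelf where they are.

Things in the scene. Friction and masses are not known exactly. Their poses are not given: they have to be found in the camera images.
- red_jig: Jig to set. Loose, 2.6 kg: steel base 220 x 84 x 16 mm; origin at the centre of its underside, +x is the way its slide is pushed, z up. Guide rails either side of the slide: tops 30 mm above the shelf, outer faces 32 mm off the centre line. The slide (36 wide, top 28 mm up) carries an upright red knob; behind the knob (-x) nothing stands on it, so fingers can come down there and push.
- red_knob (a point): Centre of the red knob, an upright flat tab on the red jig's slide: 12 mm thick along the jig's x, 26 wide along y, 36 tall, from 28 to 64 mm above the shelf (this point 46 mm up). It travels with the slide; at rest it is 55 mm behind the jig's origin. Its axes are the jig's.
- red_pin_head (a point): Top of the stop pin's brass head (14 mm across), 88 mm above the shelf when raised, 55 mm ahead of the jig's origin; it drops 7 mm. The pin stands in a grey bridge 64 mm high and 62 wide over the slide, 26 to 74 mm ahead of the origin. The slide's front end is 75 mm ahead of the origin at rest, 135 at full travel.
- red_slide (a joint): Slide travel in m along the jig's +x: 0 rest, 0.060 end stop. A spring pushes it back (3 N at 0, 6 N at 0.030, 9 N at 0.060; damped, 1 N more at 50 mm/s). The stop pin drops when the slide passes 0.040; let go after that, it carries the pin back 10 mm and latches at 0.030; let go sooner it returns to 0. A hard shove into the end stop can move the jig.
- red_pin (a joint): Drop of the red jig's stop pin in m: about 0 = raised, riding on the slide; about 0.007 = dropped into its slot.
- white_jig: A jig like the red one in every size, but with a white knob; its bridge and pin are the same. Leave it alone. Origin at the centre of the underside, +x the way its slide moves.
- white_slide (a joint): Travel of the white jig's slide in m, 0 = rest; must stay there.
- mug: Blue enamel mug, 80 mm across and 85 high, handle at its +y, with brass punches standing up to about 135 mm above the shelf; origin at the centre of its underside. Leave it.
- roller: Grey rubber mat roller lying flat: roller 36 mm thick and 90 long across its y, wooden handle towards its +x to 145 mm from the origin, which lies under the roller on the shelf. Leave it.
- puck: Steel record weight, 52 mm across, 45 high, origin at the centre of its underside. Leave it.
- bottle: Amber bottle, 52 mm across, 110 high, origin at the centre of its underside. Leave it.
- brush: Brush 150 mm long lying along its x, origin on the shelf. Leave it.
- loupe: Black loupe, 38 mm across, 42 high, origin at the centre of its underside. Leave it.
Things that resemble listed ones, but are neither listed nor needed, are in the scene too. Leave any blue look-alike of the red_jig alone.

How it is judged:
By the outcome, as a careful person would: the job done as asked, in the order asked, and still so for the second after the job is handed in, with the robot touching nothing.
It also fails if it takes over 35 s, if anything falls off the work surface, if the arm or the gripper's body presses on something with over 40 N, if the wrist force passes 120 N, or if a joint passes its speed limit or range.

## Working session

There is one attempt and no reset: what is moved stays moved. The work goes in short steps, Python scripts to look and compute and a tool call to move; the robot and the scene stay as the last step left them, time stands still between calls to the robot, and variables do not carry over. Pictures are saved under pics/ and viewed, about 8 in all and at most 12, crops included, and the job is handed in when it is done.

Besides the shell and the picture viewer there is one more tool, called after "Request:" by a JSON object that holds its "api" and its "payload", one argument or row to a line. drive_tool: Moves the arm, as the interface text tells. Scaled input: -1 to 1 covers 0.12 m each way for a shift and 0.5 rad each way for a turn. Its arguments: {"type":"object","properties":{"series":{"type":"string"},"newtons":{"type":"number"}},"required":["series"]}

```bash
mkdir -p pics; cat > h.py <<'E'
import numpy as np, cv2
from rig import telemetry, eyes, ctrl, nets
def save(p,n,crop=None,s=1):
    f=p["frame"]
    if crop: l,t,r,b=crop; f=f[t:b,l:r]
    f=cv2.resize(f,None,fx=s,fy=s,interpolation=cv2.INTER_CUBIC)
    cv2.imwrite("pics/"+n,f[:,:,::-1])
def K(p): return np.array([[p["fx"],0,p["cx"]],[0,p["fy"],p["cy"]],[0,0,1.]])
def proj(p,X):
    X=np.atleast_2d(X).astype(float); V=np.array(p["view"]); c=X@V[:3,:3].T+V[:3,3]
    c=c*[1,-1,-1]
    return cv2.projectPoints(c,np.zeros(3),np.zeros(3),K(p),np.array(p["D"],float))[0][:,0]
def atz(p,uv,z):
    V=np.array(p["view"]); R=V[:3,:3]; o=-R.T@V[:3,3]
    n=cv2.undistortPoints(np.array(uv,float).reshape(-1,1,2),K(p),np.array(p["D"],float))[:,0]
    d=np.c_[n[:,0],-n[:,1],-np.ones(len(n))]@R
    return o+d*((z-o[2])/d[:,2])[:,None]
E
python3 - <<'E'
from h import *
print(telemetry.sense(), ctrl.grip_depth)
a=eyes.capture("scene"); b=eyes.capture("side")
for n,p in(("scene",a),("side",b)):
    save(p,n+"1.png")
    for k in("red_jig","red_knob","red_pin_head","mug","roller","puck","bottle","brush","loupe"):
        print(n,k,[(np.round(d["rect"]).tolist(),round(d["confidence"],2)) for d in nets.spot_in(k,p)])
    print(np.round(p["view"],2).tolist(),p["fx"])
E
```

```text
{'time_s': 0.0, 'joints': array([-2.23411782e-01,  3.13437601e-01,  1.49841801e+00,  3.11448194e-05,
        1.33101005e+00, -2.23373619e-01]), 'dq': array([ 0.00019558,  0.00045219, -0.00206153, -0.00087147,  0.00027656,
       -0.00097147]), 'tau': array([-5.78409599e-04, -4.12261176e+01, -2.59742296e+01, -3.58453699e-04,
        4.11797926e-03, -1.23038126e-05]), 'eef_pos': array([5.24749097e+02, 4.65757435e-02, 2.30748602e+02]), 'ee_rot': array([-5.46661263e-04,  7.07122752e-01,  7.07090523e-01, -3.26384487e-04]), 'force': array([-0.24580547,  0.07907522,  0.34974646]), 'wrist_torque': array([0.01347138, 0.03214878, 0.03506733]), 'grip_width': 0.9988499913854698} 18.700000000000003
scene red_jig [([272.0, 277.0, 376.0, 330.0], 0.86), ([95.0, 376.0, 220.0, 475.0], 0.74), ([146.0, 271.0, 248.0, 319.0], 0.57)]
scene red_knob [([280.0, 281.0, 358.0, 308.0], 0.97), ([187.0, 279.0, 241.0, 300.0], 0.97), ([105.0, 404.0, 170.0, 456.0], 0.79)]
scene red_pin_head [([173.0, 378.0, 178.0, 386.0], 0.65), ([345.0, 279.0, 349.0, 292.0], 0.47), ([168.0, 270.0, 176.0, 282.0], 0.38)]
scene mug [([
[... 579 characters left out ...]
7), ([266.0, 228.0, 334.0, 262.0], 0.73), ([325.0, 162.0, 365.0, 198.0], 0.68)]
side red_knob [([293.0, 230.0, 328.0, 246.0], 0.84), ([352.0, 223.0, 390.0, 241.0], 0.58), ([334.0, 163.0, 357.0, 188.0], 0.43)]
side red_pin_head [([196.0, 414.0, 266.0, 434.0], 0.52), ([240.0, 314.0, 327.0, 360.0], 0.51)]
side mug [([295.0, 379.0, 334.0, 442.0], 0.74)]
side roller [([232.0, 267.0, 289.0, 296.0], 0.78), ([289.0, 239.0, 328.0, 247.0], 0.5)]
side puck [([323.0, 282.0, 342.0, 299.0], 0.79)]
side bottle []
side brush [([198.0, 416.0, 262.0, 432.0], 0.7)]
side loupe []
[[-0.99, -0.15, -0.02, 481.88], [0.08, -0.64, 0.77, -176.89], [-0.12, 0.76, 0.64, -1329.91], [0.0, 0.0, 0.0, 1.0]] 464.45055830137846
```

View pics/scene1.png

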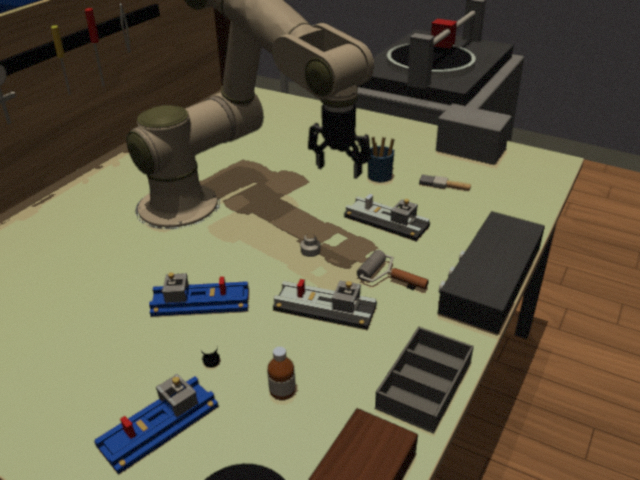

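View pics/side1.png

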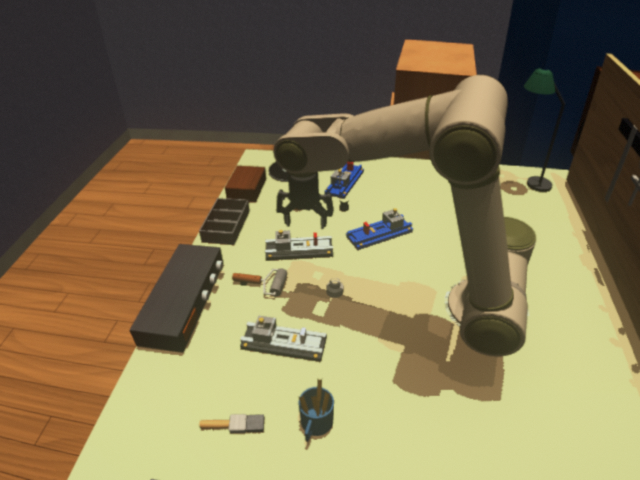

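The scene view shows four jigs. Two are blue with red knobs, at (200,297) and (157,422): look-alikes. One is grey with a white knob at (388,215). One is grey steel with a red knob at (325,302), knob at (300,288), and this is the one that fits. I'll confirm it in an enlarged crop.

```bash
python3 - <<'E'
from h import *
a=eyes.capture("scene"); b=eyes.capture("side")
f=cv2.resize(a["frame"][268:332,265:385],None,fx=6,fy=6,interpolation=cv2.INTER_CUBIC)
g=cv2.resize(b["frame"][225:267,260:340],None,fx=5,fy=5,interpolation=cv2.INTER_CUBIC)
c=np.zeros((f.shape[0]+g.shape[0],720,3),np.uint8); c[:f.shape[0],:f.shape[1]]=f; c[f.shape[0]:,:g.shape[1]]=g
cv2.imwrite("pics/crop1.png",c[:,:,::-1])
def redc(p,r):
    l,t,rr,bb=r; s=p["frame"][t:bb,l:rr].astype(int); m=(s[...,0]>90)&(s[...,0]>2*s[...,1])&(s[...,0]>2*s[...,2]); y,x=np.nonzero(m); return [x.mean()+l,y.mean()+t,len(x)]
for p,r in((a,(272,270,340,320)),(b,(300,225,330,262))):
    u=redc(p,r); print(u,atz(p,[u[:2]],46))
E
```

```text
[np.float64(300.6551724137931), np.float64(282.7931034482759), 29] [[ 521.0431352  -171.96382859   46.        ]]
[np.float64(314.9166666666667), np.float64(234.83333333333334), 12] [[ 536.7334259  -209.97281991   46.        ]]
```

View pics/crop1.png

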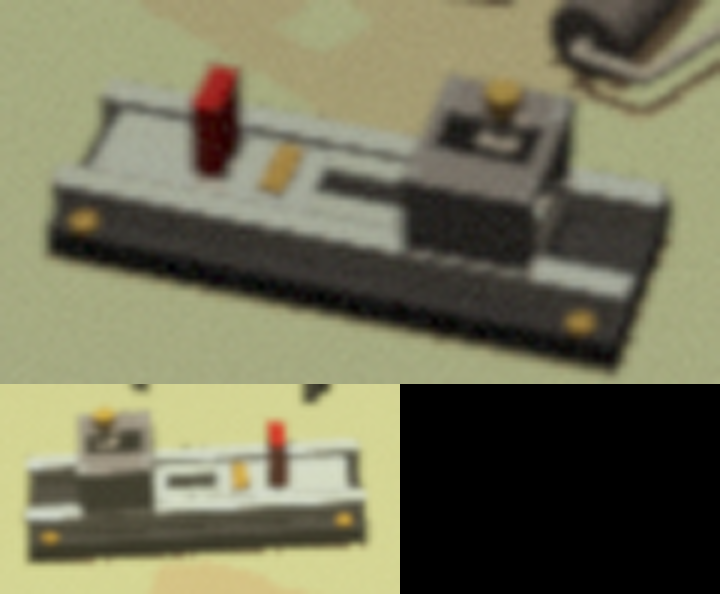

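Confirmed: steel base, red knob at about (301,288), brass pin on the bridge at (349,283), slide at rest. Next I fit the pose from both views.

```bash
cat >> h.py <<'E'
from scipy.optimize import least_squares
def fit(obs,x0):
    def r(q,f=0):
        c,s=np.cos(q[2]),np.sin(q[2]); R=np.array([[c,-s,0],[s,c,0],[0,0,1]]); out=[]
        for p,P,U in obs: out.append(proj(p,np.array(P,float)@R.T+[q[0],q[1],0])-U)
        return np.concatenate(out).ravel()
    s=least_squares(r,x0,loss="soft_l1"); return s.x,r(s.x).reshape(-1,2)
E
python3 - <<'E'
from h import *
a=eyes.capture("scene"); b=eyes.capture("side")
g=lambda L,k,o:(np.array(L)+.5)/k-.5+o
A=(a,[(-110,-42,0),(110,-42,0),(55,0,88),(-55,0,46)],g([(50,253),(617,370),(503,88),(216,122)],6,[265,268]))
B=(b,[(110,42,0),(-110,42,0),(55,0,88),(-55,0,46)],g([(28,177),(365,160),(104,28),(277,71)],5,[260,225]))
for o in([A,B],[A],[B]):
    q,r=fit(o,[560,-190,0]); print(q.round(3)); print(r.round(1).tolist())
E
```

```text
[ 5.85541e+02 -1.75801e+02  2.08000e-01]
[[-0.3, 0.8], [-0.1, 1.5], [0.3, 0.3], [0.6, 0.1], [0.2, 1.2], [0.7, 0.9], [0.1, 0.6], [0.3, 0.5]]
[ 583.97  -173.923    6.501]
[[-0.4, 0.4], [-0.0, 0.4], [0.1, -0.5], [0.3, -0.4]]
[ 5.87318e+02 -1.79774e+02  2.02000e-01]
[[-0.1, 0.2], [0.2, 0.2], [-0.2, -0.2], [-0.0, -0.2]]
```

Request:
{"api": "drive_tool", "payload": {
  "series": "-0.25 0 0 0 0 0 0; -0.5 0 0 0 0 0 0; -0.75 0 0 0 0 0 0; -1 0 0 0 0 0 0; -1 0 0 0 0 0 0; -1 0 0 0 0 0 0",
  "newtons": 40
}}

```text
time_s: 1.8
eef_pos: [524.9, -120.1, 231.2]
ee_rot: [-0.0, 0.707, 0.707, 0.0]
force: [-0.3, 0.4, 0.7]
grip_width: 0.006
```

Request:
{"api": "drive_tool", "payload": {
  "series": "-0.2 -0.07 0 0 0 -0.15 0; -0.4 -0.15 0 0 0 -0.3 0; -0.62 -0.22 0 0 0 -0.42 0; -0.62 -0.22 0 0 0 -0.42 0; -0.62 -0.22 0 0 0 -0.42 0; -0.62 -0.22 0 0 0 -0.42 0"
}}

```text
time_s: 2.4
eef_pos: [498.8, -193.2, 231.2]
ee_rot: [-0.0, 0.629, 0.777, 0.0]
force: [0.4, -0.1, 0.2]
grip_width: -0.001
```

```bash
python3 - <<'E'
from h import *
s=telemetry.sense(); print(s["eef_pos"],s["ee_rot"],s["grip_width"],s["time_s"])
w=eyes.capture("wrist"); save(w,"w1.png")
q=[585.5,-176,.208]; c,si=np.cos(q[2]),np.sin(q[2]); R=np.array([[c,-si,0],[si,c,0],[0,0,1]])
P=np.array([(-61,13,64),(-61,-13,64),(-49,13,64),(-49,-13,64),(-110,42,0),(-110,-42,0),(55,0,88),(-110,32,30),(-110,-32,30),(26,31,64),(26,-31,64)])
print(proj(w,P@R.T+[q[0],q[1],0]).round(0).tolist())
E
```

```text
[ 498.79677405 -193.16896213  231.23198408] [-2.28816363e-04  6.29203925e-01  7.77240195e-01  2.18285471e-04] -0.0014475305854825858 2.4
[[368.0, 194.0], [367.0, 227.0], [384.0, 194.0], [383.0, 227.0], [305.0, 143.0], [307.0, 236.0], [536.0, 220.0], [303.0, 160.0], [305.0, 237.0], [488.0, 170.0], [479.0, 250.0]]
```

View pics/w1.png

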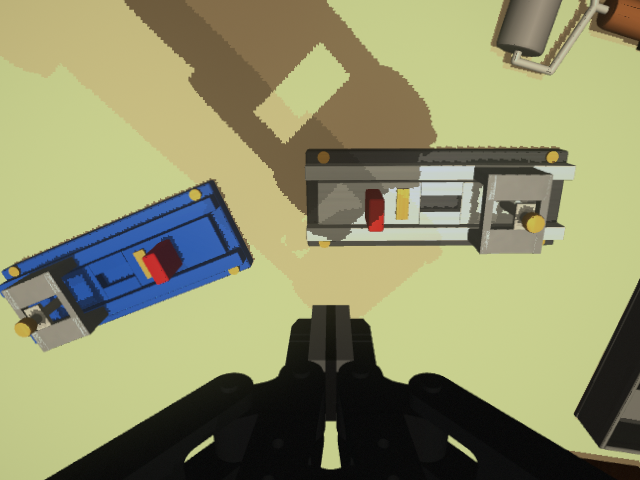

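The wrist view agrees with the fit to about 4 px: knob at (375,210), pin head (535,223), bridge top corners (488,175) and (482,253). I'll refine with all three views.

```bash
python3 - <<'E'
from h import *
w=eyes.capture("wrist")
W=(w,[(55,0,88),(26,31,64),(26,-31,64),(74,31,64),(-61,-13,64),(-110,32,30)],np.array([(535,223),(488,175),(481.5,252),(552,175),(367,231),(306,165)],float))
a=eyes.capture("scene"); b=eyes.capture("side")
g=lambda L,k,o:(np.array(L)+.5)/k-.5+o
A=(a,[(-110,-42,0),(110,-42,0),(55,0,88),(-55,0,46)],g([(50,253),(617,370),(503,88),(216,122)],6,[265,268]))
B=(b,[(110,42,0),(-110,42,0),(55,0,88),(-55,0,46)],g([(28,177),(365,160),(104,28),(277,71)],5,[260,225]))
for o in([W],[W,A,B]):
    q,r=fit(o,[585,-176,.2]); print(q.round(3)); print(r.round(1).tolist())
s=telemetry.sense(); c,si=np.cos(q[2]),np.sin(q[2]); d=s["eef_pos"][:2]-q[:2]
print("tcp in jig",c*d[0]+si*d[1],-si*d[0]+c*d[1])
from scipy.spatial.transform import Rotation as Ro
qq=s["ee_rot"]; M=Ro.from_quat([*qq[1:],qq[0]]).as_matrix(); print("tool y yaw",np.arctan2(M[1,1],M[0,1]), M.round(3).tolist())
E
```

```text
[ 5.86553e+02 -1.78860e+02  2.13000e-01]
[[0.9, 1.2], [0.2, -1.3], [-2.5, 1.4], [1.0, -1.1], [0.2, 0.5], [-2.3, -0.2]]
[ 5.86518e+02 -1.78661e+02  2.13000e-01]
[[1.0, 0.9], [0.2, -1.6], [-2.5, 1.2], [1.1, -1.4], [0.2, 0.3], [-2.3, -0.4], [-0.7, 1.9], [-0.1, 2.3], [0.1, 1.1], [0.2, 1.0], [0.2, 0.7], [0.6, 0.2], [0.0, 0.1], [0.2, -0.1]]
tcp in jig -89.03779009374124 3.861671522885743
tool y yaw 0.2098512120848447 [[-0.208, 0.978, -0.0], [0.978, 0.208, 0.0], [0.0, -0.0, -1.0]]
```

Request:
{"api": "drive_tool", "payload": {
  "series": "-0.03 0 0.25 0 0 0 0; -0.03 0 0.5 0 0 0 0; -0.03 0 0.75 0 0 0 0; -0.03 0 1 0 0 0 0; -0.03 0 1 0 0 0 0; -0.03 0 1 0 0 0 0"
}}

```text
time_s: 3.2
eef_pos: [499.8, -197.1, 112.0]
ee_rot: [-0.0, 0.629, 0.777, 0.0]
force: [-0.0, 0.7, 0.1]
grip_width: -0.0
```

Request:
{"api": "drive_tool", "payload": {
  "series": "0 0 0.15 0 0 0 0; 0 0 0.3 0 0 0 0; 0 0 0.45 0 0 0 0; 0 0 0.55 0 0 0 0; 0 0 0.6 0 0 0 0; 0 0 0.6 0 0 0 0; 0 0 0.6 0 0 0 0"
}}

```text
time_s: 3.9
eef_pos: [500.3, -197.5, 40.9]
ee_rot: [0.001, 0.629, 0.777, 0.0]
force: [-1.0, 0.0, -0.4]
grip_width: 0.0
```

```bash
python3 - <<'E'
from h import *
s=telemetry.sense(); print(s["eef_pos"],s["force"])
w=eyes.capture("wrist"); b=eyes.capture("side"); a=eyes.capture("scene")
f=w["frame"]; c=np.zeros((480+240,640,3),np.uint8)
c=np.zeros((600,640,3),np.uint8); c[:360,:480]=cv2.resize(f,(480,360))
c[360:,:320]=cv2.resize(b["frame"][215:275,260:340],(320,240)); c[360:,320:]=cv2.resize(a["frame"][255:335,260:367],(320,240))
cv2.imwrite("pics/m1.png",c[:,:,::-1])
E
```

```text
[ 500.28737721 -197.45025124   40.91710188] [-0.99243357  0.04744934 -0.35871009]
```

View pics/m1.png

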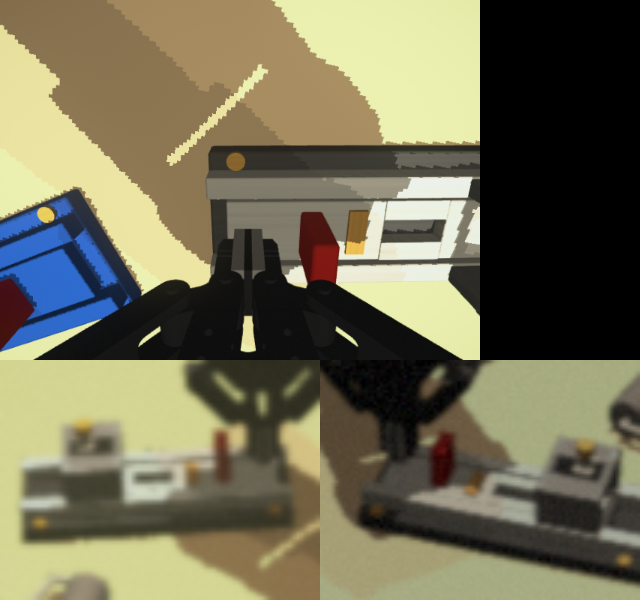

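The fingers stand behind the knob, centred and clear of the rails and bridge. Next is a slow push along tool +y.

Request:
{"api": "drive_tool", "payload": {
  "series": "0 0.03 0 0 0 0 0; 0 0.06 0 0 0 0 0; 0 0.09 0 0 0 0 0; 0 0.11 0 0 0 0 0; 0 0.13 0 0 0 0 0; 0 0.15 0 0 0 0 0; 0 0.17 0 0 0 0 0; 0 0.19 0 0 0 0 0; 0 0.21 0 0 0 0 0; 0 0.23 0 0 0 0 0; 0 0.25 0 0 0 0 0; 0 0.25 0 0 0 0 0"
}}

```text
time_s: 5.25
eef_pos: [529.6, -191.0, 40.7]
ee_rot: [0.0, 0.629, 0.777, 0.0]
force: [-3.7, -0.1, 2.5]
grip_width: -0.001
```

```bash
cat >> h.py <<'E'
def look(n):
    s=telemetry.sense(); print(s["time_s"],s["eef_pos"],s["force"])
    w=eyes.capture("wrist"); b=eyes.capture("side"); a=eyes.capture("scene")
    c=np.zeros((600,640,3),np.uint8); c[:360,:480]=cv2.resize(w["frame"],(480,360))
    c[360:,:320]=cv2.resize(b["frame"][215:275,260:340],(320,240)); c[360:,320:]=cv2.resize(a["frame"][265:335,275:368],(320,240))
    cv2.imwrite("pics/"+n,c[:,:,::-1])
E
python3 -c "
from h import *
look('m2.png')"
```

```text
5.25 [ 529.55268394 -190.96868326   40.68215106] [-3.74614768 -0.08431594  2.52066454]
```

View pics/m2.png

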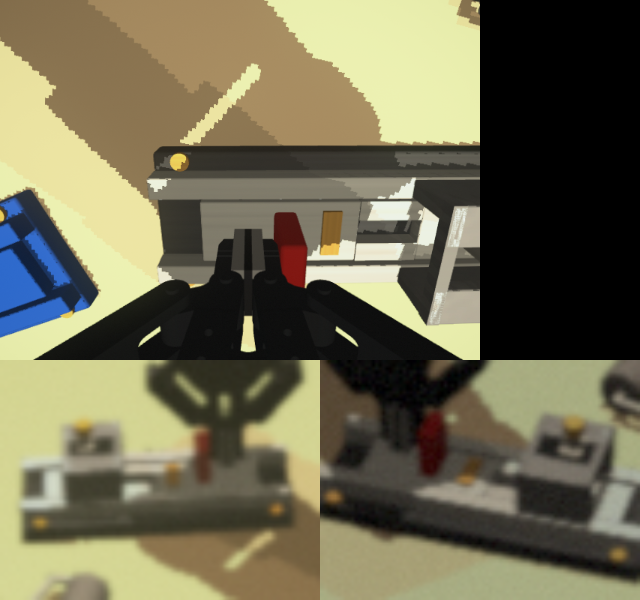

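Contact is made and the slide is at about 15 mm; the jig hasn't moved (brass studs at the same pixels). Continuing to about 46 mm.

Request:
{"api": "drive_tool", "payload": {
  "series": "0 0.02 0 0 0 0 0; 0 0.04 0 0 0 0 0; 0 0.06 0 0 0 0 0; 0 0.08 0 0 0 0 0; 0 0.1 0 0 0 0 0; 0 0.12 0 0 0 0 0; 0 0.14 0 0 0 0 0; 0 0.16 0 0 0 0 0; 0 0.18 0 0 0 0 0; 0 0.2 0 0 0 0 0; 0 0.22 0 0 0 0 0; 0 0.24 0 0 0 0 0; 0 0.26 0 0 0 0 0; 0 0.26 0 0 0 0 0"
}}

```text
time_s: 6.8
eef_pos: [559.6, -184.4, 40.7]
ee_rot: [-0.0, 0.629, 0.777, -0.0]
force: [-7.9, -0.4, 4.2]
grip_width: 0.001
```

```bash
python3 -c "
from h import *
look('m3.png')"
```

```text
6.8 [ 559.55426551 -184.44603255   40.70295257] [-7.94498859 -0.44754932  4.19606467]
```

View pics/m3.png

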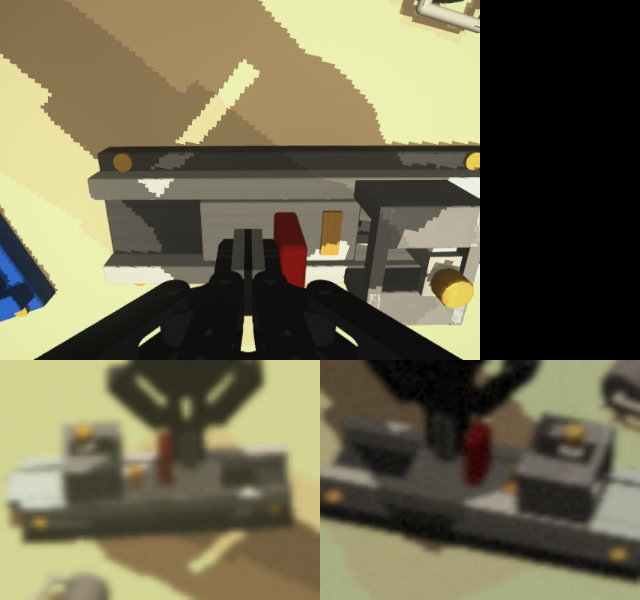

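The pin head has visibly lowered in both outer views (side 427→432, scene 424→432), which matches a drop. I'll back off gently, far enough to free the knob at the 30 mm latch.

Request:
{"api": "drive_tool", "payload": {
  "series": "0 -0.03 0 0 0 0 0; 0 -0.06 0 0 0 0 0; 0 -0.09 0 0 0 0 0; 0 -0.12 0 0 0 0 0; 0 -0.15 0 0 0 0 0; 0 -0.18 0 0 0 0 0; 0 -0.21 0 0 0 0 0; 0 -0.24 0 0 0 0 0; 0 -0.24 0 0 0 0 0; 0 -0.24 0 0 0 0 0"
}}

```text
time_s: 7.95
eef_pos: [531.3, -190.5, 40.8]
ee_rot: [0.0, 0.629, 0.777, -0.0]
force: [0.4, 1.1, -0.3]
grip_width: -0.001
```

```bash
python3 -c "
from h import *
look('m4.png')"
```

```text
7.95 [ 531.34823676 -190.51434637   40.78312252] [ 0.39118634  1.08262044 -0.33725028]
```

View pics/m4.png

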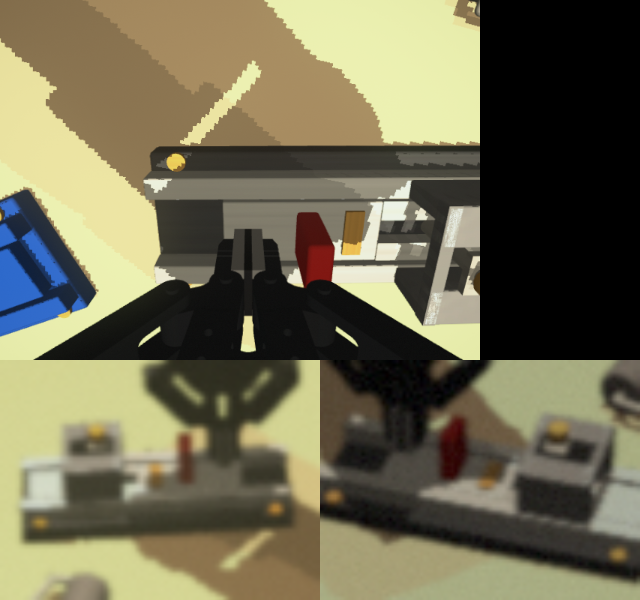

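It is latched: there's a clear gap between fingers and knob, force is about 0, the pin head is low and carried back, and the base hasn't moved. Now I lift straight up and check.

Request:
{"api": "drive_tool", "payload": {
  "series": "0 -0.05 0 0 0 0 0; 0 -0.08 -0.1 0 0 0 0; 0 -0.08 -0.3 0 0 0 0; 0 -0.08 -0.55 0 0 0 0; 0 -0.08 -0.8 0 0 0 0; 0 -0.08 -1 0 0 0 0; 0 -0.08 -1 0 0 0 0; 0 -0.08 -1 0 0 0 0"
}}

```text
time_s: 8.9
eef_pos: [521.8, -192.5, 161.2]
ee_rot: [0.0, 0.629, 0.777, 0.0]
force: [-0.2, 0.9, -0.0]
grip_width: -0.0
```

Request:
{"api": "drive_tool", "payload": {
  "series": "0 -0.1 -0.2 0 0 0 0; 0 -0.2 -0.4 0 0 0 0; 0 -0.2 -0.6 0 0 0 0; 0 -0.2 -0.6 0 0 0 0; 0 -0.2 -0.6 0 0 0 0"
}}

```text
time_s: 9.4
eef_pos: [497.9, -197.3, 232.3]
ee_rot: [-0.0, 0.629, 0.777, -0.0]
force: [0.0, 0.7, -0.1]
grip_width: -0.003
```

```bash
python3 - <<'E'
from h import *
look('m5.png')
w=eyes.capture("wrist"); q=[586.5,-178.7,.213]; c,si=np.cos(q[2]),np.sin(q[2]); R=np.array([[c,-si,0],[si,c,0],[0,0,1]])
P=np.array([(-110,32,30),(26,31,64),(45,0,81),(-31,-13,64),(-19,13,64)])
print((proj(w,P@R.T+[q[0],q[1],0])*.75).round(0).tolist())
E
```

```text
9.4 [ 497.93056812 -197.32317295  232.3048843 ] [ 0.04619315  0.66171583 -0.10913921]
[[230.0, 120.0], [368.0, 126.0], [391.0, 162.0], [307.0, 170.0], [321.0, 145.0]]
```

View pics/m5.png

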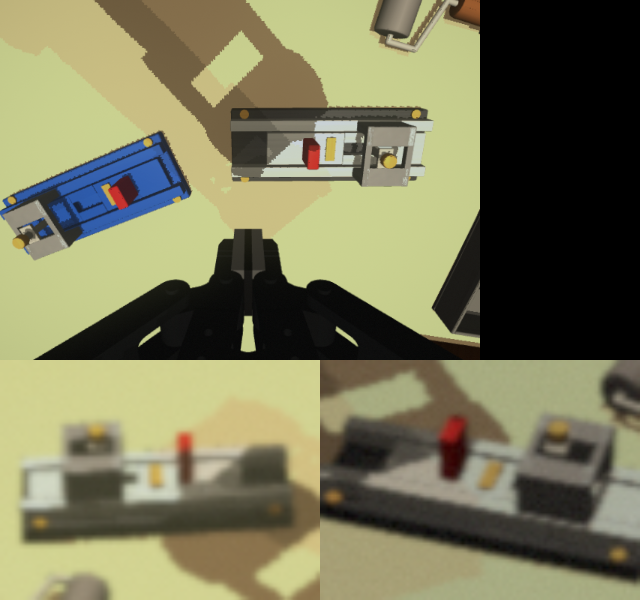

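The knob is at about (312,153), where the 30 mm prediction puts it. The pin head at (390,162) matches dropped and carried back 10 mm (391,162), and the jig is in place. Handing in.

```bash
python3 -c "
from rig import ctrl
print(ctrl.finish_job())"
```

```text
the job is handed in; nothing more can be done
None
```

The red-knobbed steel jig is set to its loading position, latched on its pin at mid travel, and the job is handed in at about 9.5 s. With the fingers shut behind the knob I pushed the slide slowly to about 46 mm (peak force about 9 N). I saw the pin drop, backed off so the slide sprang back, then lifted clear.

- **Latch:** the last wrist view puts the knob at the place predicted for 30 mm travel. The pin head is within 1 px of its predicted place, dropped and carried back 10 mm.
- **Jig and surroundings:** the base studs stayed at the same pixels throughout, and the force after release was about 0. The parts of the scene visible in the last views looked undisturbed. I did not take a separate final picture of the white jig, and the arm never went near it.
- **Disagreement:** the first two-camera position fit was about 3 mm off sideways from the wrist view, and I corrected this before descending. No other check failed.

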